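Close a row of snap-lid tubes on a cool block

TASK

The five snap-lid tubes in the full row on the dark metal cool block have just been filled: close their lids by running the fingertips lightly along the row, starting at the end that the lids' hinges face, so that they go down one after another and end up shut flat on their tubes. Leave the two tubes in the other row open, press gently, do not shove, lift or tip the loose block, and leave the flask, the marker pen and the slide case where they lie.

Things in the scene. Friction and masses are not known exactly. Their poses are not given: they have to be found in the camera images.
- cool_block: loose block of dark anodised aluminium, 84 x 148 x 50 mm, about 1.3 kg, on the bench. Origin: centre of its underside; z up, y along its two rows of five wells, 28 mm apart. The full row, at x = -20 mm, holds five white snap-lid tubes; the other, at x = +20 mm, only two, at y = -28 and +28 mm. Tubes sit fast, their rims 8 mm above the block
- row_first (a point): axis of the first tube of the full row (block y = -56 mm, lid_1), at the height of a closed lid's top, 60.8 mm above the bench. Every lid's hinge is on the side of its tube that looks towards this end of the row: it runs across the row, at rim height, 12 mm from the tube's axis
- row_last (a point): axis of the last tube of the full row (block y = +56 mm, lid_5), at the height of a closed lid's top; lids fold shut in the direction from row_first to row_last. Pushed the other way a lid only opens further, to its stop. A push level with or below the closed lids' tops, close to a hinge, slides the block (some 5 N sideways is enough) and not the lid
- lid_1 (a joint): lid of the first tube of the full row, a disc 20 mm across with a thumb tab whose end is 26 mm from the hinge: 0 is shut flat, 1.57 upright, 2.1 the open stop (rad). It stands open at first. The hinge is stiff: the lid stays where it is left; about 0.6 N at the tab moves it, more nearer the hinge
- lid_2 (a joint): lid of the second tube of the full row, as lid_1
- lid_3 (a joint): lid of the third tube, as lid_1
- lid_4 (a joint): lid of the fourth tube, as lid_1
- lid_5 (a joint): lid of the fifth and last tube of the full row, as lid_1
- spare_lid_a (a joint): lid of the tube at y = -28 mm in the other row, to be left open; values as lid_1
- spare_lid_b (a joint): lid of the tube at y = +28 mm in the other row, to be left open; values as lid_1
- flask: small clear culture flask lying flat, pink medium, blue screw cap, 50 x 102 x 32 mm; origin at the centre of its underside; to be left alone
- marker: marker pen lying on the bench, white with a red cap, 17 x 135 x 16 mm; origin at the centre of its underside; to be left alone
- slide_case: clear flat case with a glass slide, 50 x 87 x 19 mm; origin at the centre of its underside; to be left alone

How it is judged:
On the way, in this order (a step that is already met when the one before it is completed fails the run):
1. the lid at the starting end of the full row is folded well over (value of joint lid_1 below 0.8 rad), for 0.1 s.
2. then the run along the row has folded the middle lid over (value of joint lid_3 below 0.8 rad), for 0.1 s.
3. then it has folded the last lid over (value of joint lid_5 below 0.8 rad), for 0.1 s.
At the end, for the whole second after the job is handed in: All five lids of the full row are shut to within 0.12 rad, both lids of the other row still stand open (over 1.1 rad), and the block stands level and still within 20 mm of where it was (value of joint each of lid_1, lid_2, lid_3, lid_4, lid_5 below 0.12 rad and value of joint each of spare_lid_a, spare_lid_b above 1.1 rad and distance of cool_block from where it was at the start of the episode below 0.02 m and angle between cool_block's own z axis and vertical below 0.05 rad and linear speed of cool_block below 0.01 m/s); the robot touches nothing.
It fails at once if the block is shoved more than 20 mm or lifted (distance of cool_block from where it was at the start of the episode above 0.02 m or height (world z) of cool_block above 0.006 m).
It fails at once if the block is tipped (angle between cool_block's own z axis and vertical above 0.15 rad).
It fails at once if the fingers press on the block and its tubes with more than 60 N (contact force between the fingers and cool_block above 60 N).
It fails at once if a lid of the other row is closed (value of joint any of spare_lid_a, spare_lid_b below 1.1 rad).
It fails at once if the flask, the marker or the slide case is displaced (distance of any of flask, marker, slide_case from where it was at the start of the episode above 0.02 m).
It also fails if it takes over 48 s, if anything falls off the work surface, if the arm or the gripper's body presses on something with over 40 N, if the wrist force passes 120 N, or if a joint passes its speed limit or range.

ROBOT

A 6-joint arm with a two-finger parallel gripper is mounted at the origin on a cart in front of the work surface, level with it; the furniture and walls round the work are solid. World frame = base frame: x ahead of the robot, y to its left, z up, the work surface at z = 0. Lengths are in m, angles in rad, forces in N, time in s.
With the tool pointing down it reaches from about 0.375 to 0.9 m from the base axis. Payload 3.1 kg.
Tool frame: the origin (TCP) lies between the finger pads; the fingertips stand 8 mm ahead of it and the grasp point (between the pads) lies 11 mm behind it; z points along the fingers, y is the line along which they close (so a half turn about z gives the same grasp; the last joint's range is limited). The gripper opens to 87 mm and grips with 3 to 60 N. Pads are 19 mm wide; open, the fingers measure 117 mm over their backs; the gripper's body (75 mm by 190 mm) begins 51 mm behind the grasp point.
Start: joints at [-1.45, 0.527, 1.433, -0, 1.181, -0.178], TCP at [0.185, -0.597, 0.231] pointing down, gripper open.
Joint ranges: [-3.08, 3.08], [-0.75, 2.2], [0.22, 2.44], [-1.43, 4.57], [0, 2.65], [-2.85, 2.85]. Speed limits (rad/s): [2.79, 2.79, 3.14, 3.14, 3.14, 3.14].

INTERFACE

Orientations are given as a unit quaternion [x, y, z, w].
In Python, from rig import robot, vision, job gives the robot as it stands.
- The arm moves only by the shell command python3 -m handwheel 'ROWS' [OPENING] [FORCE]. ROWS is JSON, a list of rows, each a list of 4 numbers: the shift along the tool's x, y, z as a fraction of full scale, then the turn about the tool's z as a fraction of full scale. A call has 1 to 20 rows; each row is the pose to reach, as a shift and turn from the pose commanded when the call began, along the tool's axes at that moment, turning the shorter way round; what a row does not reach only later rows make up. Full scale, the value 1, is 300 mm for a shift and 2 pi rad for a turn. A row lasts 1/12 s, in which the tool goes at most 41.7 mm and 7.16 degrees, less where a joint would pass 70% of its speed; a pose out of reach is approached as far as the arm can. A call with a number of a shift or a turn outside -1 to 1 is refused whole. A call with a gripper value outside its range is refused whole. OPENING is the opening in per cent of the stroke, from 0 (shut) to 100 (fully open), set as the call begins (- or left out, the last holds). The fingers move at their own pace and stop on an object; FORCE is the grip in N (left out, the last holds). Time passes only in rows, so rows that repeat a pose let the fingers close. It gives the time, the measured TCP pose, the force, the opening and the grip force at its end, in the units of the state.
- robot.get_obs(): the state, without advancing time (a new reading comes with each control period).
- vision.camera(name): name is "scene" or "top" or "wrist"; returns a dict with "frame" (384x512x3 uint8, red, green, blue), "K" (3x3 intrinsics, pixels), "cam_to_world" (4x4, takes a point from camera to world coordinates); the wrist camera has in their place "hand_eye" (4x4, takes a point from camera to tool coordinates, whose origin is the TCP and whose axes are the flange's). Camera axes: x right, y down, z forward; pixel columns grow to the right and rows downward; lengths in m; the calibration is good to about 2 mm. The wrist camera is an equidistant fisheye: a pixel r from the principal point sees the ray r / f radians off the axis. A picture is of the moment at which its call begins: read the wrist's pose just before it. There is no depth.
- job.hand_in(): hands the job in; it is judged then, once.
Trained networks look in the newest picture that a camera, given by its name, has taken for a name from the list of things; names that differ only in an ending like _2 or _b are one class to them, and where a whole thing is asked for, a point or a joint stands for the part that bears it (a point fixed in the world has none). Each returns a list of dicts, best first, with "conf" (0 to 1); they miss things now and then, are a little off and sometimes report something else, mostly with a low value. They report only what shows in the picture. A call takes as long as a camera call.
- vision.look_for(camera, label): "point" ([row, column] in pixels, amid what is visible of it).
- vision.outline_of(camera, label): "mask" (384x512 bool, what is visible of it) and "point" ([row, column] in pixels, amid what is visible of it).
The state is a dict: "time": time; "q": joint angles; "joint_velocities": joint speeds; "joint_torque": joint torques, N m; "position": TCP position; "tool_rot": TCP orientation; "ft_force": force on the tool from outside, world axes, zero at the start; "moment": the same for the moment, N m; "grip_width": finger opening in m; "grip_force": force on a finger pad.
Only numpy, scipy, OpenCV 4.12 (cv2) and the standard library are available. Lean on these libraries where they do the work, as an engineer would, in place of code of your own. Each camera call takes 0.05 s, during which the arm holds its last target. There are 200 camera calls.

## Working session

There is one attempt and no reset: what is moved stays moved. The work goes in short steps, Python scripts to look and compute and a shell command to move; the robot and the scene stay as the last step left them, time stands still between calls to the robot, and variables do not carry over. Pictures are saved under pics/ and viewed, at most 10 in all, crops included, and the job is handed in when it is done.

```bash
mkdir -p pics; python3 - <<'E'
from rig import robot, vision, job
import cv2,numpy as np
o=robot.get_obs();print(o['time'],o['position'],o['tool_rot'],o['ft_force'],o['grip_width'])
for n in ['scene','top']:
    c=vision.camera(n);cv2.imwrite(f'pics/{n}0.png',c['frame'][:,:,::-1]);print(n,c['K'].tolist() if hasattr(c['K'],'tolist') else c['K'],np.round(c['cam_to_world'],4).tolist())
    for l in ['cool_block','lid_1','spare_lid_a','flask','marker','slide_case']:
        r=vision.look_for(n,l);print(l,[(np.round(x['point']).tolist(),round(x['conf'],2)) for x in r])
E
```

```text
0.0 [ 0.18453031 -0.59639608  0.22956839] [ 9.88786243e-01  1.49333851e-01  3.55085800e-05 -1.07988398e-03] [ 0.29516456 -0.10970095 -0.28228589] 0.08690776366519001
scene [[452.17748778675474, 0.0, 255.77037484284534], [0.0, 452.17748778675474, 198.06972508172265], [0.0, 0.0, 1.0]] [[-0.8574, -0.3645, 0.3634, 0.2768], [-0.5144, 0.6306, -0.5811, 0.5348], [-0.0173, -0.6851, -0.7282, 0.7066], [0.0, 0.0, 0.0, 1.0]]
cool_block [([214.0, 298.0], 0.69)]
lid_1 [([216.0, 299.0], 0.64), ([205.0, 304.0], 0.45), ([175.0, 329.0], 0.38)]
spare_lid_a [([182.0, 304.0], 0.43)]
flask [([180.0, 267.0], 0.66)]
marker [([232.0, 336.0], 0.83)]
slide_case [([222.0, 237.0], 0.85)]
top [[379.49887803517356, 0.0, 253.74797334828662], [0.0, 379.49887803517356, 192.756031475126], [0.0, 0.0, 1.0]] [[-0.0228, -0.9755, 0.2188, 0.3977], [-0.9997, 0.0216, -0.0079, 0.0139], [0.003, -0.2189, -0.9757, 0.9125], [0.0, 0.0, 0.0, 1.0]]
cool_block [([225.0, 268.0], 0.62)]
lid_1 [([226.0, 270.0], 0.47)]
spare_lid_a []
flask [([176.0, 285.0], 0.65)]
marker [([256.0, 269.0], 0.87)]
slide_case [([182.0, 235.0], 0.63)]
```

```bash
python3 -c "
import cv2
a=cv2.imread('pics/scene0.png');b=cv2.imread('pics/top0.png')
import numpy as np
cv2.imwrite('pics/s0.png',cv2.resize(a,(800,600)));cv2.imwrite('pics/t0.png',cv2.resize(b,(800,600)))"
```

```text
(no output)
```

View pics/t0.png

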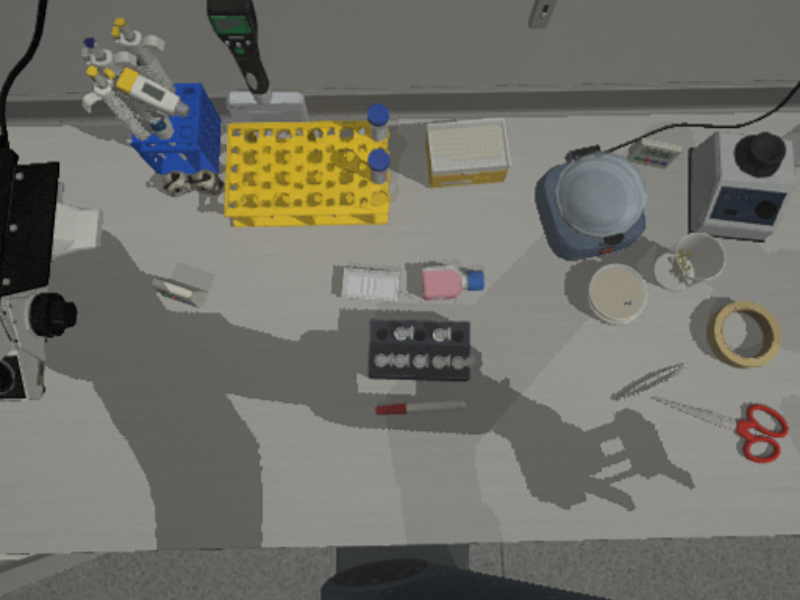

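View pics/s0.png

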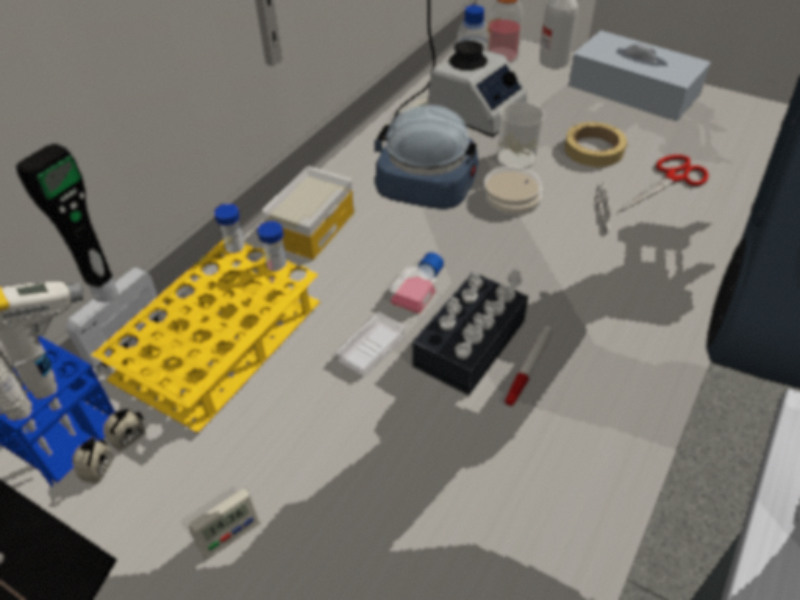

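The top view shows the block (800-scale, about 370–470 × 320–380) with the full row on the robot side (y≈360) and the spare row at y≈333. The marker is near it at y≈408, and the flask and slide case lie above it. Next I'll measure the block's pose and look at a zoomed crop of the lids.

```bash
cat > h.py <<'E'
import numpy as np,cv2
def ray(c,rc,z):
    K=np.array(c['K']);M=np.array(c['cam_to_world'])
    d=M[:3,:3]@np.linalg.inv(K)@np.array([rc[1],rc[0],1.]);o=M[:3,3]
    return o+d*(z-o[2])/d[2]
def proj(c,p):
    K=np.array(c['K']);M=np.linalg.inv(np.array(c['cam_to_world']))
    q=K@(M[:3,:3]@np.asarray(p)+M[:3,3]);return q[1]/q[2],q[0]/q[2]
E
python3 - <<'E'
from rig import robot, vision, job
from h import *
from scipy.optimize import least_squares
cs={n:vision.camera(n) for n in ['top','scene']}
ms={}
for n in cs:
    r=vision.outline_of(n,'cool_block');print(n,[x['conf'] for x in r]);ms[n]=r[0]['mask'].astype(np.uint8)
def corners(p):
    x,y,t=p;R=np.array([[np.cos(t),-np.sin(t)],[np.sin(t),np.cos(t)]])
    return [np.r_[R@[sx*.042,sy*.074]+[x,y],z] for z in(0,.05) for sx in(-1,1) for sy in(-1,1)]
def hull(n,p): 
    return cv2.convexHull(np.array([proj(cs[n],c)[::-1] for c in corners(p)],np.float32))
def cost(p,names=('top','scene')):
    s=0
    for n in names:
        im=np.zeros((384,512),np.uint8);cv2.fillPoly(im,[np.round(hull(n,p)*16).astype(np.int32)],1,cv2.LINE_8,4)
        m=cv2.dilate(ms[n],np.ones((1,1)))
        s+=np.sum(im!=m)
    return s
from scipy.optimize import minimize
x0=ray(cs['top'],(225,268),.05)
for names in [('top',),('scene',),('top','scene')]:
    best=min((minimize(cost,[x0[0]+dx,x0[1],t],args=(names,),method='Nelder-Mead',options=dict(initial_simplex=np.array([x0[0]+dx,x0[1],t])+np.array([[0,0,0],[.01,0,0],[0,.01,0],[0,0,.05]]))) for dx in(-.01,.01) for t in(-.08,0,.08)),key=lambda r:r.fun)
    print(names,best.x,best.fun)
p=best.x
t=p[2];R=np.array([[np.cos(t),-np.sin(t)],[np.sin(t),np.cos(t)]])
for n,(r0,r1,c0,c1) in {'top':(195,270,225,315),'scene':(165,255,255,345)}.items():
    f=cv2.cvtColor(cs[n]['frame'],cv2.COLOR_RGB2BGR)
    k=7 if n=='top' else 6
    g=cv2.resize(f[r0:r1,c0:c1],None,fx=k,fy=k,interpolation=cv2.INTER_CUBIC)
    g=cv2.convertScaleAbs(g,alpha=1.7)
    cv2.polylines(g,[np.int32((hull(n,p)-[c0,r0]+.5)*k)],1,(0,255,255),1)
    for y in(-.056,-.028,0,.028,.056):
        for x in (-.02,.02):
            a=proj(cs[n],np.r_[R@[x,y]+p[:2],.0608]);cv2.circle(g,(int((a[1]-c0+.5)*k),int((a[0]-r0+.5)*k)),3,(0,0,255) if y<0 else (0,255,0),-1)
    cv2.imwrite(f'pics/{n}z.png',g)
a=cv2.imread('pics/topz.png');b=cv2.imread('pics/scenez.png');print(a.shape,b.shape)
E
```

```text
top [0.86, 0.66]
scene [0.58]
('top',) [ 0.52020966 -0.02532698 -0.02624051] 125.0
('scene',) [ 0.51944458 -0.01949804 -0.03922068] 232.0
('top', 'scene') [ 0.5195941  -0.02355739 -0.01880727] 375.0
(525, 630, 3) (540, 540, 3)
```

View pics/topz.png

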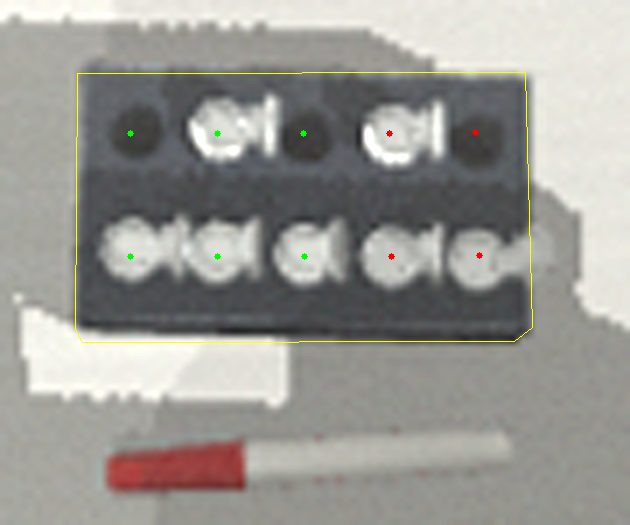

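View pics/scenez.png

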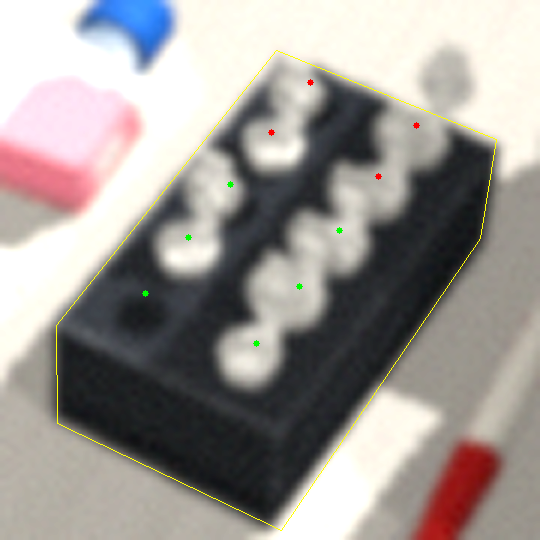

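Both crops agree. The hinges are on the right (−y) side of each tube, lid_1 leans furthest back, and all five row tubes lie under the projected dots to within about 2 mm. Row_first is at about (0.498, −0.080) and row_last at about (0.502, 0.032), with block yaw about −0.035. I'll move to a point before the −y end with the fingers shut.

```bash
python3 -m handwheel '[[0.36,-0.28,0,0.026],[0.72,-0.56,0,0.053],[0.72,-0.56,0,0.053],[0.72,-0.56,0,0.053],[0.72,-0.56,0,0.053],[0.72,-0.56,0,0.053],[0.72,-0.56,0,0.053],[0.72,-0.56,0,0.053],[0.72,-0.56,0,0.053],[0.72,-0.56,0,0.053]]' 0 10
cat >> h.py <<'E'
def go(tgt,phi=-.035):
    "shift fractions to reach world tgt from the measured pose"
    from rig import robot
    from scipy.spatial.transform import Rotation as Ro
    o=robot.get_obs();R=Ro.from_quat(o['tool_rot']).as_matrix()
    f=np.arctan2(R[1,0],R[0,0])
    print('t',round(o['time'],2),'pos',np.round(o['position'],4),'phi',round(f,4),'rows',np.round(R.T@(np.array(tgt)-o['position'])/.3,4),round((f-phi)/2/np.pi,4),'F',np.round(o['ft_force'],1),'w',o['grip_width'])
E
python3 -c "
from h import *
go([.498,-.150,.16])"
```

```text
time: 1.73
position: [0.3415, -0.3737, 0.2309]
tool_rot: [1.0, -0.016, 0.0, 0.001]
ft_force: [0.7, -1.0, -0.6]
grip_width: 0.0284
grip_force: 0.0
t 1.73 pos [ 0.3415 -0.3737  0.2309] phi -0.0328 rows [ 0.4969 -0.7627  0.2352] 0.0003 F [ 0.7 -1.  -0.6] w 0.02840299520448763
```

```bash
python3 -m handwheel '[[0.25,-0.38,0.12,0],[0.497,-0.763,0.235,0],[0.497,-0.763,0.235,0],[0.497,-0.763,0.235,0],[0.497,-0.763,0.235,0],[0.497,-0.763,0.235,0],[0.497,-0.763,0.235,0],[0.497,-0.763,0.235,0],[0.497,-0.763,0.235,0],[0.497,-0.763,0.235,0],[0.497,-0.763,0.235,0],[0.497,-0.763,0.235,0]]'
python3 - <<'E'
from h import *
from rig import vision,robot
import cv2
go([.498,-.145,.078])
o=robot.get_obs()
c=vision.camera('wrist');print(c['K'],np.round(c['hand_eye'],4).tolist())
im=c['frame'][:,:,::-1].copy()
from scipy.spatial.transform import Rotation as Ro
T=np.eye(4);T[:3,:3]=Ro.from_quat(o['tool_rot']).as_matrix();T[:3,3]=o['position']
M=np.linalg.inv(T@np.array(c['hand_eye']));K=np.array(c['K'])
im=cv2.resize(im,(800,600))
t=-.035;R=np.array([[np.cos(t),-np.sin(t)],[np.sin(t),np.cos(t)]])
for x in(-.02,.02):
  for y in(-.056,-.028,0,.028,.056):
    q=M[:3,:3]@np.r_[R@[x,y]+[.520,-.0245],.058]+M[:3,3]
    th=np.arctan2(np.hypot(*q[:2]),q[2]);u=q[:2]/np.hypot(*q[:2])*th*K[0,0]+K[:2,2]
    cv2.circle(im,tuple(int(v) for v in u*800/512),2,(0,0,255),-1)
cv2.imwrite('pics/w1.png',im)
E
```

```text
time: 2.73
position: [0.4977, -0.1509, 0.1604]
tool_rot: [1.0, -0.018, 0.0, 0.0]
ft_force: [0.3, -0.5, 0.3]
grip_width: 0.0007
grip_force: 0.0
t 2.73 pos [ 0.4977 -0.1509  0.1604] phi -0.036 rows [ 2.000e-04 -1.970e-02  2.748e-01] -0.0002 F [ 0.3 -0.5  0.3] w 0.0007449281070735028
[[297.31863964   0.         254.6941907 ]
 [  0.         297.31863964 193.42070383]
 [  0.           0.           1.        ]] [[0.0001, -0.9685, -0.2492, 0.0696], [1.0, 0.0, 0.0001, -0.0002], [-0.0001, -0.2492, 0.9685, -0.1542], [0.0, 0.0, 0.0, 1.0]]
```

View pics/w1.png

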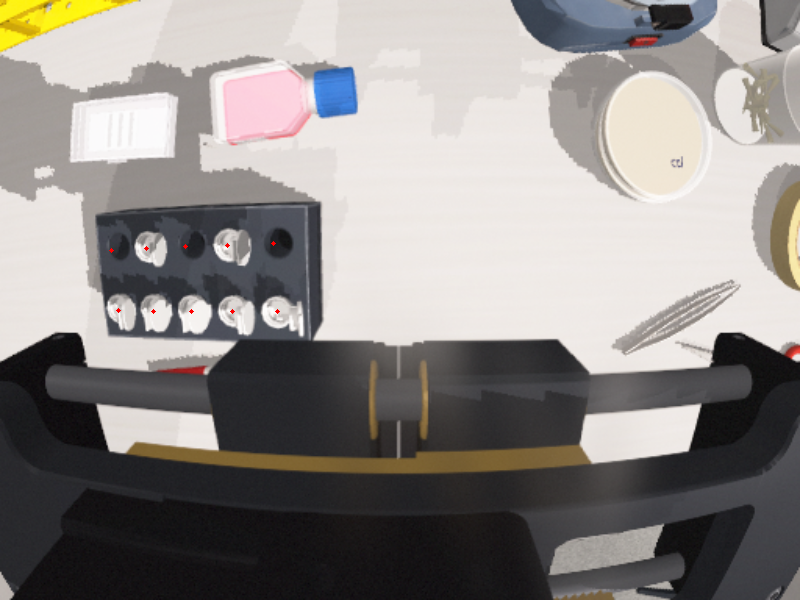

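The wrist view agrees: the red tube-centre predictions sit on all seven tubes and the row runs straight to the left of the fingers. I'll descend to tip height 70 mm and fold lid 1.

```bash
python3 -m handwheel '[[0,-0.02,0.1,0],[0,-0.02,0.2,0],[0,-0.02,0.275,0],[0,-0.02,0.275,0],[0,-0.04,0.275,0],[0,-0.07,0.275,0],[0,-0.1,0.275,0],[0,-0.12,0.275,0],[0,-0.14,0.275,0],[0,-0.16,0.275,0],[0,-0.18,0.275,0],[0,-0.2,0.275,0],[0,-0.22,0.275,0],[0,-0.235,0.275,0],[0,-0.235,0.275,0]]'
python3 - <<'E'
from h import *
from rig import vision
go([.502,.055,.078])
c=vision.camera('scene');f=c['frame'][165:255,255:345,::-1]
cv2.imwrite('pics/s2.png',cv2.convertScaleAbs(cv2.resize(f,None,fx=6,fy=6,interpolation=cv2.INTER_CUBIC),alpha=1.5))
E
```

```text
time: 4.03
position: [0.4999, -0.0773, 0.0774]
tool_rot: [1.0, -0.016, -0.0, -0.0]
ft_force: [-0.6, -0.5, 0.4]
grip_width: 0.0006
grip_force: 0.0
t 4.03 pos [ 0.4999 -0.0773  0.0774] phi -0.0324 rows [-0.0074 -0.441  -0.0015] 0.0004 F [-0.6 -0.5  0.4] w 0.0005547480992956402
```

View pics/s2.png

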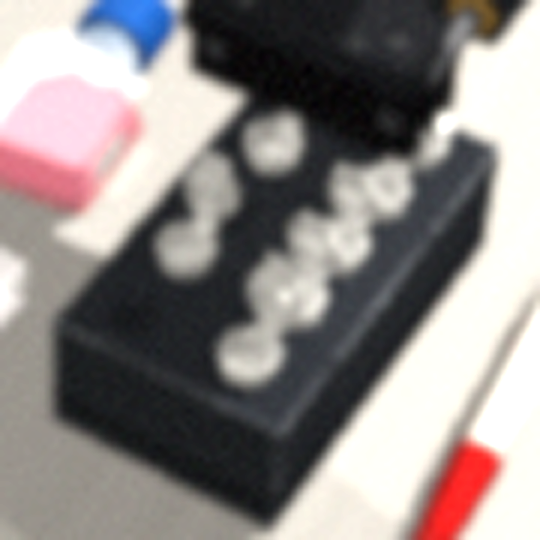

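```bash
python3 - <<'E'
from rig import vision
import cv2
c=vision.camera('wrist')
cv2.imwrite('pics/w2.png',cv2.resize(c['frame'][100:300,130:400,::-1],None,fx=2.9,fy=2.9,interpolation=cv2.INTER_CUBIC))
E
```

```text
(no output)
```

View pics/w2.png

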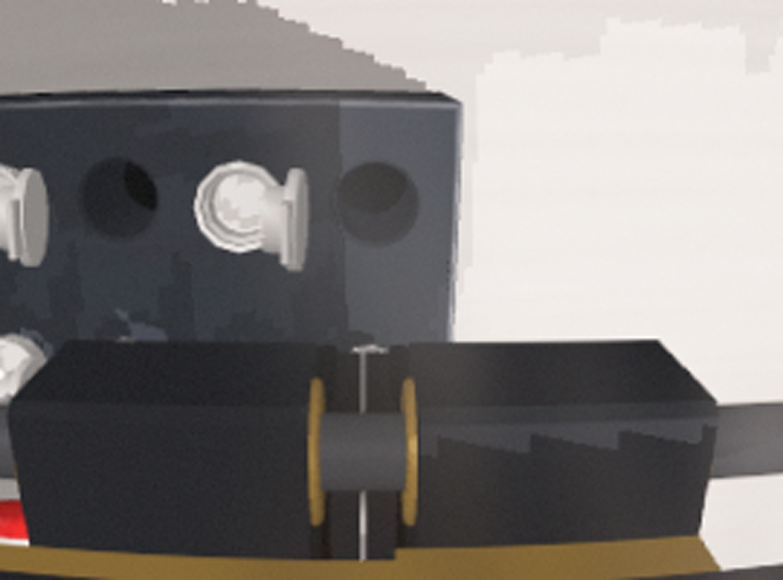

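Lid 1 no longer stands behind the fingers, so it has folded. I'll continue along the row.

```bash
python3 -m handwheel '[[-0.001,-0.025,0,0],[-0.002,-0.05,0,0],[-0.002,-0.075,0,0],[-0.003,-0.1,0,0],[-0.003,-0.125,0,0],[-0.003,-0.15,0,0],[-0.004,-0.175,0,0],[-0.004,-0.2,0,0],[-0.005,-0.225,0,0],[-0.005,-0.25,0,0],[-0.005,-0.275,0,0],[-0.006,-0.3,0,0],[-0.006,-0.325,0,0],[-0.006,-0.35,0,0],[-0.007,-0.375,0,0],[-0.007,-0.4,0,0],[-0.007,-0.425,0,0],[-0.007,-0.44,0,0],[-0.007,-0.44,0,0]]'
python3 -c "
from h import *
go([.502,.100,.13])"
python3 -m handwheel '[[0,-0.05,-0.1,0],[0,-0.1,-0.2,0],[0,-0.2,-0.2,0],[0,-0.3,-0.2,0],[0,-0.4,-0.2,0],[0,-0.4,-0.2,0]]'
python3 - <<'E'
from h import *
from rig import vision
c=vision.camera('scene');f=c['frame'][165:255,255:345,::-1]
a=cv2.convertScaleAbs(cv2.resize(f,None,fx=6,fy=6,interpolation=cv2.INTER_CUBIC),alpha=1.3)[:,100:500]
c=vision.camera('top');f=c['frame'][200:260,225:315,::-1]
b=cv2.convertScaleAbs(cv2.resize(f,None,fx=4.4,fy=4.4,interpolation=cv2.INTER_CUBIC),alpha=1.3)
w=max(a.shape[0],b.shape[0]);pad=lambda i:cv2.copyMakeBorder(i,0,w-i.shape[0],0,0,cv2.BORDER_CONSTANT)
cv2.imwrite('pics/s3.png',np.hstack([pad(a),pad(b)]))
go([.498,-.080,.0688+.012])
E
```

```text
time: 5.72
position: [0.5024, 0.0546, 0.0775]
tool_rot: [1.0, -0.016, -0.0, -0.0]
ft_force: [0.6, 0.3, 0.6]
grip_width: 0.001
grip_force: 0.0
t 5.72 pos [0.5024 0.0546 0.0775] phi -0.0319 rows [-0.0061 -0.1512 -0.1749] 0.0005 F [0.6 0.3 0.6] w 0.0009947287786908905
time: 6.22
position: [0.5068, 0.1775, 0.138]
tool_rot: [1.0, -0.015, 0.001, -0.001]
ft_force: [-0.4, 0.3, -0.9]
grip_width: 0.0006
grip_force: 0.0
t 6.32 pos [0.5063 0.1742 0.1375] phi -0.0307 rows [-0.0015  0.8478  0.1892] 0.0007 F [-0.5 -0.7  0.7] w 0.000325797777581831
```

View pics/s3.png

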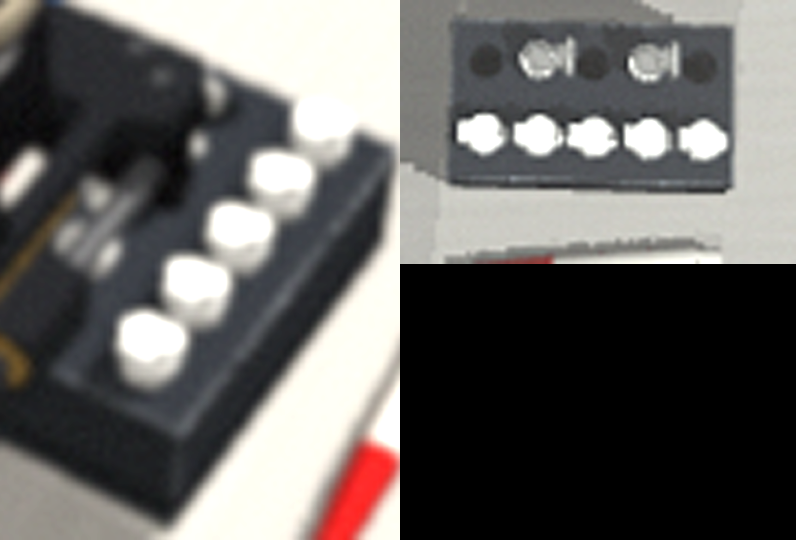

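All five lids are folded most of the way, the spare lids are still upright, and the block hasn't moved. Next I'll press each lid flat vertically, going backwards from lid 5.

```bash
python3 -m handwheel '[[0,0.12,0,0],[0,0.24,0,0],[0,0.36,0.05,0],[0,0.463,0.1,0],[0,0.463,0.15,0],[0,0.463,0.175,0],[0,0.463,0.185,0],[0,0.463,0.195,0],[0,0.463,0.205,0],[0,0.463,0.213,0],[0,0.463,0.22,0],[0,0.463,0.225,0],[0,0.463,0.225,0],[0,0.463,0.225,0]]'
python3 -c "
from h import *
go([.502,.035,.0695])"
```

```text
time: 7.48
position: [0.502, 0.0348, 0.0702]
tool_rot: [1.0, -0.016, 0.0, 0.0]
ft_force: [-0.1, 0.2, 0.6]
grip_width: 0.0004
grip_force: 0.0
t 7.48 pos [0.502  0.0348 0.0702] phi -0.0325 rows [-0.0001 -0.0005  0.0022] 0.0004 F [-0.1  0.2  0.6] w 0.000367173069228112
```

```bash
python3 -m handwheel '[[0,0,0.001,0],[0,0,0.002,0],[0,0,0.003,0],[0,0,0.003,0],[0,0,0.003,0]]'; python3 -m handwheel '[[0,0,0.001,0],[0,0,0.002,0],[0,0,0.002,0],[0,0,0.002,0]]'
```

```text
time: 7.9
position: [0.5021, 0.0346, 0.0693]
tool_rot: [1.0, -0.017, 0.0, -0.0]
ft_force: [0.7, 0.5, 1.1]
grip_width: 0.0006
grip_force: 0.6
time: 8.23
position: [0.502, 0.0346, 0.0691]
tool_rot: [1.0, -0.017, 0.0, -0.0]
ft_force: [-0.6, 1.3, 5.5]
grip_width: 0.0004
grip_force: 3.1
```

```bash
python3 -m handwheel '[[0,0,-0.03,0],[0,0.02,-0.06,0],[0,0.06,-0.06,0],[0,0.093,-0.06,0],[0,0.093,-0.05,0],[0,0.093,-0.04,0],[0,0.093,-0.028,0],[0,0.093,-0.016,0],[0,0.093,-0.007,0],[0,0.093,-0.002,0],[0,0.093,0,0],[0,0.093,0,0]]';python3 -m handwheel '[[0,0,-0.03,0],[0,0.02,-0.06,0],[0,0.06,-0.06,0],[0,0.093,-0.06,0],[0,0.093,-0.05,0],[0,0.093,-0.04,0],[0,0.093,-0.028,0],[0,0.093,-0.016,0],[0,0.093,-0.007,0],[0,0.093,-0.002,0],[0,0.093,0,0],[0,0.093,0,0]]'
```

```text
time: 9.23
position: [0.5006, 0.0071, 0.0691]
tool_rot: [1.0, -0.016, -0.0, -0.0]
ft_force: [-1.2, -0.1, 8.8]
grip_width: 0.0004
grip_force: 4.2
time: 10.23
position: [0.4997, -0.0207, 0.0691]
tool_rot: [1.0, -0.016, -0.0, -0.0]
ft_force: [-1.5, 0.5, 9.1]
grip_width: 0.0009
grip_force: 4.2
```

```bash
python3 -m handwheel '[[0,0,-0.03,0],[0,0.02,-0.06,0],[0,0.06,-0.06,0],[0,0.093,-0.06,0],[0,0.093,-0.05,0],[0,0.093,-0.04,0],[0,0.093,-0.028,0],[0,0.093,-0.016,0],[0,0.093,-0.007,0],[0,0.093,-0.002,0],[0,0.093,0,0],[0,0.093,0,0]]';python3 -m handwheel '[[0,0,-0.03,0],[0,0.02,-0.06,0],[0,0.06,-0.06,0],[0,0.093,-0.06,0],[0,0.093,-0.05,0],[0,0.093,-0.04,0],[0,0.093,-0.028,0],[0,0.093,-0.016,0],[0,0.093,-0.007,0],[0,0.093,-0.002,0],[0,0.093,0,0],[0,0.093,0,0]]'
```

```text
time: 11.23
position: [0.4987, -0.0486, 0.0691]
tool_rot: [1.0, -0.016, -0.0, -0.0]
ft_force: [-2.2, 0.8, 8.8]
grip_width: 0.0005
grip_force: 4.2
time: 12.23
position: [0.4978, -0.0765, 0.0691]
tool_rot: [1.0, -0.016, -0.0, -0.0]
ft_force: [-1.7, 0.7, 8.2]
grip_width: 0.0002
grip_force: 4.1
```

All five presses met firm contact at the closed-lid height. I'll lift off, back away and check.

```bash
python3 -m handwheel '[[0,0,-0.05,0],[0,0,-0.15,0],[0,0.1,-0.3,0],[0,0.2,-0.4,0],[0,0.3,-0.4,0],[0,0.4,-0.4,0],[0,0.5,-0.4,0],[0,0.5,-0.4,0],[0,0.5,-0.4,0]]'
python3 - <<'E'
from h import *
from rig import vision
c=vision.camera('scene');f=c['frame'][165:255,255:345,::-1]
a=cv2.resize(f,None,fx=5,fy=5,interpolation=cv2.INTER_CUBIC)
c=vision.camera('wrist');f=c['frame'][110:250,20:260,::-1]
b=cv2.resize(f,(346,202),interpolation=cv2.INTER_CUBIC)
c=vision.camera('top');g=c['frame'][200:280,225:315,::-1]
d=cv2.resize(g,(346,248+0),interpolation=cv2.INTER_CUBIC)
cv2.imwrite('pics/s4.png',np.hstack([a,np.vstack([b,d])]))
go([0,0,0])
E
```

```text
time: 12.98
position: [0.4931, -0.228, 0.1882]
tool_rot: [1.0, -0.018, -0.0, -0.0]
ft_force: [-0.6, 0.4, 0.3]
grip_width: 0.0005
grip_force: 0.0
t 13.13 pos [ 0.4927 -0.2253  0.1879] phi -0.0322 rows [-1.6645 -0.6967  0.6305] 0.0004 F [-0.2  0.2 -0.8] w 0.0004477400414143357
```

View pics/s4.png

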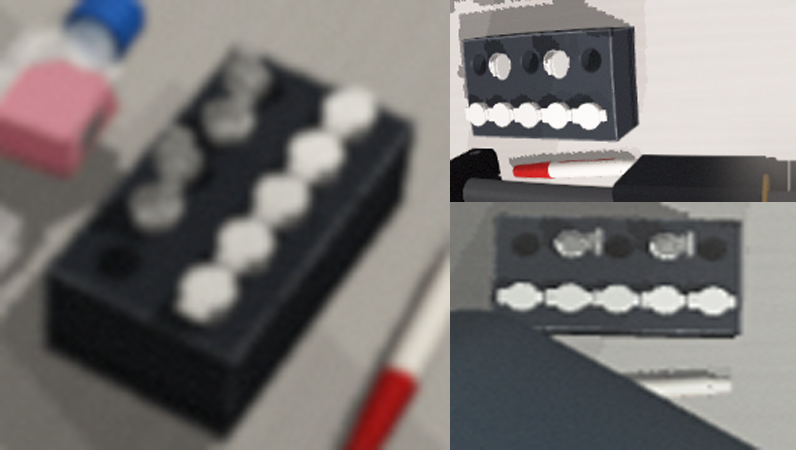

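All five lids lie flat, the spare lids are still open, and the block and the other items haven't moved. I'll hand in.

```bash
python3 -c "
from rig import job
print(job.hand_in())"
```

```text
the job is handed in; nothing more can be done
None
```

I closed all five lids of the full row, left the two spare lids open, saw no movement of the block or the other items in the last pictures, and handed the job in at about 13 s of robot time; no verdict came back.

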